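# Uncover and test the Morse key

### The job

Uncover the Morse key: with closed fingertips gently push the clear hood up by its orange-lipped front and swing it steadily over (do not fling it), past its balance point, so that it stays lying open by itself. Then press the red key knob right down with a fingertip, hold it down for about half a second, and let it spring back up. Grip and lift nothing, leave the key set where it stands, and do not disturb the other things on the desk.

Things in the scene. Friction and masses are not known exactly. Their poses are not given: they have to be found in the camera images.
- keyset: Morse key set: grey steel base 190 (x) x 130 (y) x 24 mm high on rubber feet, 2 kg, loose on the desk (a sideways push over about 10 N can slide it). Origin: centre of its underside. Its -x side is the front, roughly facing the robot; the hood's hinge is at the +x rear; z up. Carries the hood and the key lever.
- hood (a joint): Angle of the hood over the key: 0 shut, 1.8 rad fully open against its stop, leaning back. 0.14 to 0.28 kg, freely hinged, light damping. Let go below about 1.1 rad it falls shut; beyond that it falls open to the stop by itself. A push of 2 to 5 N on the front wall just below the lip, rearward and up along the arc about the hinge, opens it.
- hood_lip (a point): Middle of the outer edge of the orange lip, a ledge 70 mm wide, 12 mm deep and 6 mm thick sticking out forward from the top of the hood's front wall. With the hood shut it is 82 mm in front of the set's origin and 93 mm above the desk. Turns with the hood (x axis rearward along the hood, z out of its top).
- hood_hinge (a point): Middle of the hood's hinge line (along y of the set), 80 mm behind the set's origin, 30 mm above the desk. The hood is an open-bottomed box of clear 3 mm plastic with black edges, 150 long (x) x 110 wide (y) x 69 mm high, hinged at its rear bottom edge. Shut, its front wall stands 70 mm in front of the set's origin, from 27 to 96 mm above the desk.
- key (a joint): Angle of the key's brass lever: 0 up (at rest), 0.08 rad right down, when the knob has gone down about 5 mm. Spring loaded: about 1 N starts it, 5 N on the knob holds it right down; springs back when released.
- key_knob (a point): Centre of the top of the round red key knob, 36 mm in diameter, top 64 mm above the desk and 35 mm in front of the set's origin. Under the hood until that is open. Press it straight down.
- mug: Blue mug, 80 mm wide, 90 mm high, handle to its +y, loose; origin under its centre. Leave alone.
- jar: Amber glass jar with black cap, 60 mm wide, 75 mm high, loose; origin under its centre. Leave alone.
- screwdriver: Screwdriver lying on the desk along its x, loose; origin under its middle. Leave alone.
- meter: Yellow hand-held meter lying flat, 140 x 70 x 40 mm, loose; origin under its centre. Leave alone.
- handmic: Black hand microphone lying flat, 85 x 62 x 34 mm, loose; origin under its centre. Leave alone.
- plug: Metal cable plug standing on end, 20 mm wide, 44 mm high, loose; origin under its centre. Leave alone.
- logbook: Red logbook lying flat, 120 x 170 x 16 mm, loose; origin under its centre. Leave alone.
Not all that is in view belongs to the job. Leave any pink look-alike of the keyset alone.

How it is judged:
By the outcome, as a careful person would: the job done as asked, in the order asked, and still so for the second after the job is handed in, with the robot touching nothing.
It also fails if it takes over 48 s, if anything falls off the work surface, if the arm or the gripper's body presses on something with over 40 N, if the wrist force passes 120 N, or if a joint passes its speed limit or range.

### The arm

A 6-joint arm with a two-finger parallel gripper is mounted at the origin on the work surface. World frame = base frame: x ahead of the robot, y to its left, z up, the work surface at z = 0. Lengths are in m, angles in rad, forces in N, time in s.
With the tool pointing down it reaches from about 0.225 to 0.875 m from the base axis. Payload 3.4 kg.
Tool frame: the origin (TCP) lies on the centre line of the jaws, within the pads' length; the fingertips stand 14 mm ahead of it and the grasp point (between the pads) lies 5 mm behind it; z points along the fingers, y is the line along which they close (so a half turn about z gives the same grasp; the last joint's range is limited). The gripper opens to 85 mm and grips with 20 to 120 N. Pads are 22 mm wide; open, the fingers measure 114 mm over their backs; the gripper's body (76 mm by 85 mm) begins 54 mm behind the grasp point. The pads swing forward as they close: fully open they stand 13 mm farther back than shut.
Start: joints at [-1.43, 0.276, 1.505, -0, 1.361, -0.121], TCP at [0.149, -0.555, 0.213] pointing down, gripper open.
Joint ranges: [-2.89, 2.89], [-0.75, 2.08], [0.22, 2.7], [-1.18, 4.32], [0.11, 2.71], [-2.7, 2.7]. Speed limits (rad/s): [2.57, 2.57, 3.14, 3.14, 3.14, 3.14].

### API

Orientations are given as a unit quaternion [w, x, y, z].
In Python, from rig import manip, eyes gives the robot as it stands.
- The arm moves only by the shell command python3 -m creep 'ROWS' [FORCE]. ROWS is JSON, a list of rows, each a list of 5 numbers: the opening, from 0 (shut) to 1 (fully open), then the shift along the tool's x, y, z normalised to -1 to 1, where 1 is 0.5 m, then the turn about the tool's z normalised to -1 to 1, where 1 is 360 degrees. In form: [[fingers, dx, dy, dz, spin], ...]. A call has 1 to 10 rows; each row is the pose to reach, as a shift and turn from the pose commanded when the call began, along the tool's axes at that moment, turning the shorter way round; what a row does not reach only later rows make up. A row lasts 1/10 s, in which the tool goes at most 50 mm and 8.59 degrees, less where a joint would pass 70% of its speed; a pose out of reach is approached as far as the arm can. A call with a number of a shift or a turn outside -1 to 1 is refused whole. A call with a gripper value outside its range is refused whole. The fingers move at their own pace and stop on an object; FORCE is the grip in N (left out, the last holds). Time passes only in rows, so rows that repeat a pose let the fingers close. It gives the time, the measured TCP pose, the force, the opening and the grip force at its end, in the units of the state.
- manip.get_state(): the state, without advancing time (a new reading comes with each control period).
- eyes.get_image(name): name is "scene" or "top" or "wrist"; returns a dict with "frame" (400x640x3 uint8, red, green, blue), "fx", "fy", "cx", "cy" (pixels), "R" (3x3) and "t" (3): a world point X has camera coordinates R X + t. Camera axes: x right, y down, z forward; pixel columns grow to the right and rows downward; lengths in m; the calibration is good to about 2 mm. A picture is of the moment at which its call begins. There is no depth.
- manip.sign_off(): hands the job in; it is judged then, once.
Trained networks look in the newest picture that a camera, given by its name, has taken for a name from the list of things; names that differ only in an ending like _2 or _b are one class to them, and where a whole thing is asked for, a point or a joint stands for the part that bears it (a point fixed in the world has none). Each returns a list of dicts, best first, with "confidence" (0 to 1); they miss things now and then, are a little off and sometimes report something else, mostly with a low value. They report only what shows in the picture. A call takes as long as a camera call. They do not tell look-alikes from the thing itself.
- eyes.regions_of(camera, label): "mask" (400x640 bool, what is visible of it) and "bbox" ([left, top, right, bottom] in pixels, round what is visible of it).
- eyes.place_of(camera, label): "centre" ([column, row] in pixels: a listed point, or the origin of a listed thing).
The state is a dict: "clock": time; "qpos": joint angles; "qd": joint speeds; "effort": joint torques, N m; "position": TCP position; "ee_rot": TCP orientation; "contact_force": force on the tool from outside, world axes, zero at the start; "moment": the same for the moment, N m; "width": finger opening in m; "gripper_force": force on a finger pad.
Only numpy, scipy, OpenCV 4.12 (cv2) and the standard library are available. Lean on these libraries where they do the work, as an engineer would, in place of code of your own. Each camera call takes 0.05 s, during which the arm holds its last target. There are 200 camera calls.

## Working session

There is one attempt and no reset: what is moved stays moved. The work goes in short steps, Python scripts to look and compute and a shell command to move; the robot and the scene stay as the last step left them, time stands still between calls to the robot, and variables do not carry over. Pictures are saved under pics/ and viewed, at most 12 in all, crops included, and the job is handed in when it is done.

```bash
mkdir -p pics; ls; python3 - <<'E'
from rig import manip, eyes
import cv2
s=manip.get_state()
print({k:s[k] for k in("clock","position","ee_rot","contact_force","width")})
for c in("scene","top"):
    im=eyes.get_image(c); cv2.imwrite(f"pics/{c}1.png",im["frame"][:,:,::-1])
    print(c,im["fx"],im["cx"],im["cy"],im["R"],im["t"])
    for l in("keyset","hood_lip","hood_hinge","key_knob","mug","jar","screwdriver","meter","handmic","plug","logbook"):
        print(l,[(d["centre"],round(d["confidence"],2)) for d in eyes.place_of(c,l)][:3])
E
```

```text
pics
{'clock': 0.0, 'position': array([ 0.14869327, -0.55483874,  0.21202166]), 'ee_rot': array([-9.49706199e-04,  9.91443999e-01,  1.30529282e-01, -4.40212252e-05]), 'contact_force': array([-0.01999213,  0.13222031, -0.46119715]), 'width': 0.08517669540080809}
scene 438.0795742853149 314.31224301106056 194.2163995435377 [[ 7.14058029e-01  7.00086515e-01  5.91681469e-05]
 [ 5.51708999e-01 -5.62667335e-01 -6.15648155e-01]
 [-4.30973679e-01  4.39641152e-01 -7.88021158e-01]] [-0.30749154 -0.30905734  1.87740233]
keyset [([168.9, 253.4], 0.91), ([338.5, 157.0], 0.83), ([319.2, 213.1], 0.77)]
hood_lip [([226.7, 159.6], 0.9), ([307.3, 183.2], 0.86), ([178.1, 254.5], 0.77)]
hood_hinge [([334.7, 225.5], 0.98), ([267.5, 192.0], 0.98), ([349.7, 141.8], 0.62)]
key_knob []
mug [([253.8, 258.4], 0.67), ([309.1, 179.7], 0.2)]
jar [([359.6, 203.8], 0.59)]
screwdriver [([225.1, 220.6], 0.57)]
meter [([285.5, 286.3], 0.9)]
handmic [([381.3, 240.9], 0.94)]
plug [([287.8, 233.9], 0.38), ([286.1, 283.6], 0.33)]
logbook [([429.2, 160.2], 0.57)]
top 365.12684988536654 317.6052162703412 201.6148467265494 [[-0.02866077 -0.99958513  0.00285228]
 [-0.9795392   0.02751712 -0.19936341]
 [ 0.19920222 -0.00850783 -0.97992147]] [-0.10791729  0.55497383  1.06491048]
keyset [([470.8, 274.5], 0.92), ([313.5, 195.1], 0.76), ([235.9, 243.8], 0.75)]
hood_lip [([261.5, 243.9], 0.93), ([308.3, 216.9], 0.79), ([362.7, 318.3], 0.77)]
hood_hinge []
key_knob []
mug [([404.3, 209.9], 0.78)]
jar [([269.9, 178.7], 0.76)]
screwdriver [([401.7, 263.1], 0.9), ([358.1, 201.1], 0.3)]
meter [([403.1, 161.3], 0.62), ([402.3, 210.9], 0.34)]
handmic [([286.0, 131.1], 0.74)]
plug [([356.2, 198.6], 0.54)]
logbook [([162.7, 166.6], 0.77)]
```

View pics/scene1.png

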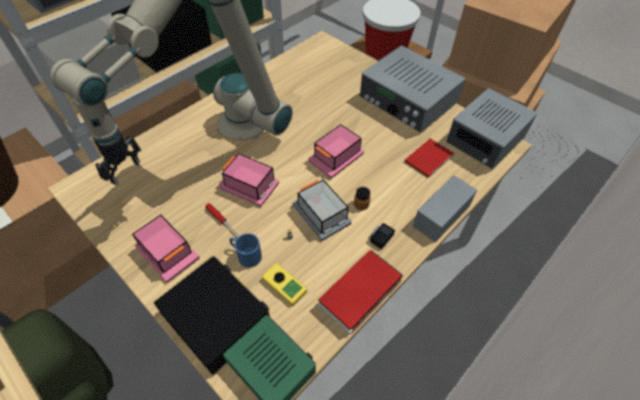

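View pics/top1.png

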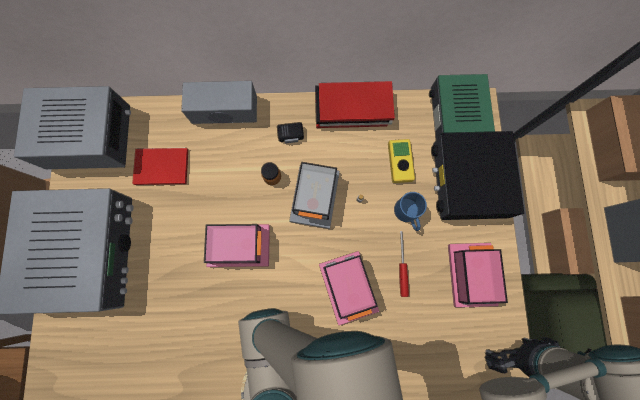

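The real (grey) set is at about (315,193) in the top view with its lip at (310,216), and at about (321,208) in the scene view. The three pink sets are decoys. Next I fit its pose and plan the path.

```bash
cat > h.py <<'E'
import numpy as np, cv2
from scipy.optimize import least_squares
from rig import manip, eyes
from scipy.spatial.transform import Rotation as Ro
P={"keyset":[0,0,0],"hood_lip":[-.082,0,.093],"hood_hinge":[.08,0,.03],"key_knob":[-.035,0,.064]}
def fit(guess,labels,cams=("scene","top","wrist"),tol=25):
    ims={c:eyes.get_image(c) for c in cams}
    def proj(c,p,l):
        a=p[2];R=np.array([[np.cos(a),-np.sin(a),0],[np.sin(a),np.cos(a),0],[0,0,1]])
        m=ims[c];X=m["R"]@(R@np.array(P[l])+[p[0],p[1],0])+m["t"]
        return np.array([m["fx"]*X[0]/X[2]+m["cx"],m["fy"]*X[1]/X[2]+m["cy"]])
    obs=[]
    for c in cams:
        for l in labels:
            q=proj(c,guess,l)
            ds=[d for d in eyes.place_of(c,l) if np.linalg.norm(np.array(d["centre"])-q)<tol]
            if ds: obs.append((c,l,np.array(ds[0]["centre"])))
    r=least_squares(lambda p:np.concatenate([proj(c,p,l)-o for c,l,o in obs]),guess,loss="soft_l1",x_scale=[.01,.01,.05])
    for c,l,o in obs: print(c,l,o,(proj(c,r.x,l)-o).round(1))
    print("pose",r.x.round(4)); return r.x
def rows(pt,yaw=None):
    "shift in tool units to a world TCP point"
    s=manip.get_state();R=Ro.from_quat(np.roll(s["ee_rot"],-1)).as_matrix()
    d=R.T@(np.array(pt)-s["position"])/.5
    print("at",s["position"].round(4),"->",np.round(pt,4),"row",d.round(4),"tool x yaw",np.arctan2(R[1,0],R[0,0]).round(4))
    if yaw is not None:
        a=np.arctan2(R[1,0],R[0,0]);print("spin",round(-((yaw-a+np.pi/2)%np.pi-np.pi/2)/(2*np.pi),4))
def setpt(p,x,y,z):
    c,s=np.cos(p[2]),np.sin(p[2]);return [p[0]+c*x-s*y,p[1]+s*x+c*y,z]
E
python3 - <<'E'
from h import *
m=eyes.get_image("top")
def bp(px,z):
    d=m["R"].T@np.array([(px[0]-m["cx"])/m["fx"],(px[1]-m["cy"])/m["fy"],1]);o=-m["R"].T@m["t"]
    return (o+d*(z-o[2])/d[2]).round(3)
print(bp((308.3,216.9),.093),bp((313.5,195.1),0),bp((350,285),.05))
o=bp((313.5,195.1),0);l=bp((310,216),.093)
g=[o[0],o[1],np.arctan2(o[1]-l[1],o[0]-l[0])];print(g)
p=fit(g,["keyset","hood_lip","hood_hinge"],("scene","top"))
for n,z in(("plug",.0),("jar",0),("mug",0)): print(n,[bp(d["centre"],z) for d in eyes.place_of("top",n)][:1])
rows(setpt(p,-.12,0,.21),p[2])
E
```

```text
[ 0.499 -0.095  0.093] [ 0.585 -0.111  0.   ] [ 0.299 -0.212  0.05 ]
[np.float64(0.585), np.float64(-0.111), np.float64(-0.1317622664779265)]
scene keyset [321.9 215. ] [-0.6 -0.1]
scene hood_lip [309.  181.5] [0.1 2.1]
scene hood_hinge [333.3 227.1] [ 0.6 -1.2]
top keyset [312.7 195. ] [1.8 2.1]
top hood_lip [309.6 218.4] [-1.  -1.3]
pose [ 0.5782 -0.1146 -0.2362]
plug [array([ 0.564, -0.247,  0.   ])]
jar [array([0.645, 0.018, 0.   ])]
mug [array([ 0.529, -0.399,  0.   ])]
at [ 0.1488 -0.5554  0.2129] -> [ 0.4615 -0.0865  0.21  ] row [ 0.8467 -0.744   0.0058] tool x yaw 0.2618
spin 0.0793
```

```bash
python3 -m creep '[[0,0.85,-0.744,0,0.079],[0,0.85,-0.744,0,0.079],[0,0.85,-0.744,0,0.079],[0,0.85,-0.744,0,0.079],[0,0.85,-0.744,0,0.079],[0,0.85,-0.744,0,0.079],[0,0.85,-0.744,0,0.079],[0,0.85,-0.744,0,0.079],[0,0.85,-0.744,0,0.079],[0,0.85,-0.744,0,0.079]]' 20; python3 -m creep '[[0,0,0,0,0],[0,0,0,0,0]]'; python3 - <<'E'
from h import *
cv2.imwrite("pics/w2.png",cv2.resize(eyes.get_image("wrist")["frame"][:,:,::-1],None,fx=1,fy=1))
p=fit([.578,-.115,-.236],["keyset","hood_lip","hood_hinge","key_knob"],tol=40)
rows(setpt(p,-.12,0,.21),p[2]);print(manip.get_state()["clock"])
E
```

```text
clock: 2.8
position: [0.4268, -0.1399, 0.2133]
ee_rot: [0.0, 0.993, -0.117, 0.001]
contact_force: [1.1, -0.5, 0.6]
width: 0.0
gripper_force: 0.0
clock: 3.0
position: [0.4262, -0.1408, 0.2129]
ee_rot: [0.0, 0.993, -0.115, -0.0]
contact_force: [-0.6, -1.4, 0.5]
width: 0.0006
gripper_force: 0.0
scene hood_lip [310.7 182.6] [-1.6  1.1]
scene hood_hinge [332.2 224.9] [1.7 1.1]
wrist keyset [255.1  32. ] [0.2 1.2]
wrist hood_lip [240.9 117.2] [-0.4 -0.5]
pose [ 0.5784 -0.115  -0.2351]
at [ 0.4259 -0.1417  0.2129] -> [ 0.4617 -0.0871  0.21  ] row [ 0.0443 -0.1229  0.0058] tool x yaw -0.2346
spin 0.0001
3.8
```

View pics/w2.png

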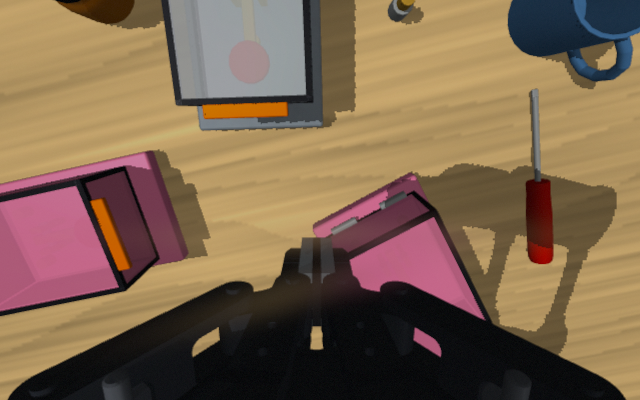

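```bash
cat > path.py <<'E'
import numpy as np
H=np.array([.08,.03])
def tcp(th,d=.014,half=.011):
    R=lambda v:H+np.array([v[0]*np.cos(th)+v[1]*np.sin(th),-v[0]*np.sin(th)+v[1]*np.cos(th)])
    zt=R([-.150,.066-d])[1]
    # hood outline: wall bottom->under lip->lip edge->lip top->top
    poly=[(-.15,-.003),(-.15,.060),(-.162,.060),(-.162,.066),(-.15,.066)]
    pts=np.concatenate([np.linspace(R(a),R(b),60) for a,b in zip(poly,poly[1:])])
    return np.array([pts[pts[:,1]>=zt-1e-6][:,0].min()-half, zt+.014])
if __name__=="__main__":
    from h import *
    t0=tcp(0)
    for th in np.arange(0,1.5,.1): t=tcp(th); print(round(th,1),(t*1000).round(1),"dx,dz units",round((t[0]-t0[0])/.5,3),round(-(t[1]-t0[1])/.5,3))
    p=[.5784,-.115,-.235]
    rows(setpt(p,-.115,0,.12))
E
python3 path.py
```

```text
0.0 [-93.  96.] dx,dz units 0.0 -0.0
0.1 [-86.2 110.7] dx,dz units 0.014 -0.029
0.2 [-77.9 124.8] dx,dz units 0.03 -0.058
0.3 [-68. 138.] dx,dz units 0.05 -0.084
0.4 [-56.8 150.3] dx,dz units 0.072 -0.109
0.5 [-44.4 161.5] dx,dz units 0.097 -0.131
0.6 [-30.8 171.6] dx,dz units 0.124 -0.151
0.7 [-16.3 180.4] dx,dz units 0.153 -0.169
0.8 [ -0.8 187.8] dx,dz units 0.184 -0.184
0.9 [ 15.3 193.8] dx,dz units 0.217 -0.196
1.0 [ 32.  198.3] dx,dz units 0.25 -0.205
1.1 [ 47.8 201.3] dx,dz units 0.282 -0.211
1.2 [ 63.6 202.6] dx,dz units 0.313 -0.213
1.3 [ 79.5 202.4] dx,dz units 0.345 -0.213
1.4 [ 95.3 200.7] dx,dz units 0.377 -0.209
at [ 0.4259 -0.1417  0.2129] -> [ 0.4666 -0.0882  0.12  ] row [ 0.0542 -0.1229  0.1858] tool x yaw -0.2346
```

```bash
python3 -m creep '[[0,0.05,-0.123,0.0,0],[0,0.05,-0.123,0.06,0],[0,0.05,-0.123,0.12,0],[0,0.05,-0.123,0.18,0],[0,0.05,-0.123,0.23,0],[0,0.05,-0.123,0.234,0],[0,0.05,-0.123,0.234,0],[0,0.05,-0.123,0.234,0]]'; python3 - <<'E'
from h import *
from path import tcp
im=eyes.get_image("wrist");cv2.imwrite("pics/w3.png",im["frame"][:,:,::-1])
p=fit([.578,-.115,-.235],["keyset","hood_lip","hood_hinge","key_knob"],tol=40)
t=tcp(0);rows(setpt(p,t[0],0,t[1]))
E
```

```text
clock: 4.6
position: [0.4657, -0.0881, 0.0972]
ee_rot: [0.0, 0.993, -0.117, 0.001]
contact_force: [0.3, 0.5, 0.2]
width: -0.0002
gripper_force: 0.0
scene keyset [318.8 214.3] [2.5 0.7]
scene hood_lip [310.7 183.8] [-1.9  0.1]
scene hood_hinge [332.9 225.6] [1.4 0.3]
top keyset [311.8 194.2] [2.8 2.7]
wrist keyset [315.6  35.6] [0.1 2.4]
wrist hood_lip [318.4 175.2] [-0.2 -0.9]
pose [ 0.5788 -0.115  -0.2193]
at [ 0.4645 -0.0876  0.0958] -> [ 0.488  -0.0947  0.096 ] row [ 0.0491  0.0029 -0.0003] tool x yaw -0.2346
```

View pics/w3.png

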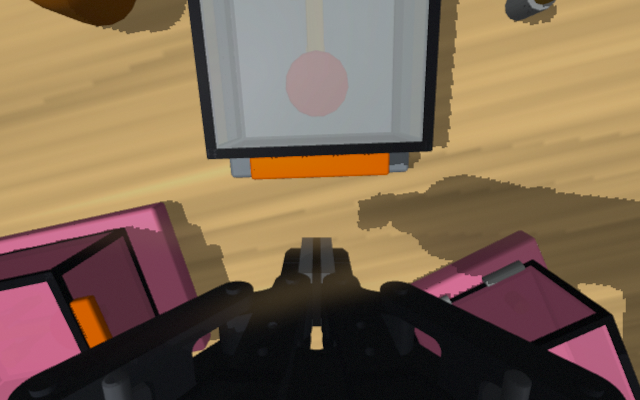

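The lip spans columns 252–389 at row ~176, centred on the fingers (column 317), and nothing is in the way. I'll make contact and start the arc.

```bash
python3 -m creep '[[0,0.02,0.002,0,0],[0,0.035,0.002,0,0],[0,0.042,0.002,0,0],[0,0.047,0.002,0,0],[0,0.049,0.002,-0.003,0],[0,0.052,0.002,-0.008,0],[0,0.056,0.002,-0.015,0],[0,0.06,0.002,-0.022,0],[0,0.065,0.002,-0.03,0]]'; python3 - <<'E'
from h import *
im=eyes.get_image("wrist");cv2.imwrite("pics/w4.png",im["frame"][:,:,::-1])
for c in ("scene","wrist"): print(c,[(d["centre"],round(d["confidence"],2)) for l in["hood_lip"] for d in eyes.place_of(c,l)])
p=[.5788,-.115,-.22];s=manip.get_state()["position"]-[p[0],p[1],0];print("set x",s[0]*np.cos(p[2])+s[1]*np.sin(p[2]),"y",-s[0]*np.sin(p[2])+s[1]*np.cos(p[2]),s[2])
E
```

```text
clock: 6.3
position: [0.496, -0.0962, 0.1114]
ee_rot: [0.0, 0.993, -0.117, 0.0]
contact_force: [-0.5, 0.5, 0.3]
width: 0.0002
gripper_force: 0.0
scene [([177.4, 253.1], 0.9), ([310.7, 183.8], 0.81), ([225.3, 160.9], 0.8), ([320.1, 152.0], 0.7)]
wrist [([315.4, 223.7], 0.73)]
set x -0.08452861766728956 y 0.00022795951287888153 0.11137891325144275
```

View pics/w4.png

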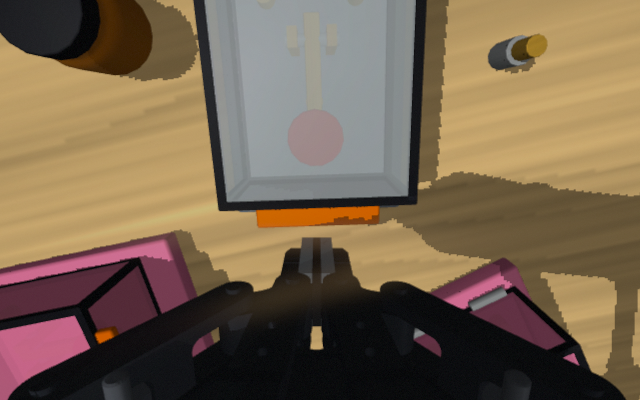

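Not in contact yet: the fingers are slimmer than I assumed and the lip edge, at row 227, is still ahead of the tips at row 238. I'll lower again and feel forward.

```bash
python3 -m creep '[[0,-0.02,0,0.01,0],[0,-0.02,0,0.036,0],[0,-0.01,0,0.036,0],[0,-0.0,0,0.036,0],[0,0.004,0,0.036,0],[0,0.008,0,0.036,0],[0,0.008,0,0.036,0]]'; python3 -m creep '[[0,0.003,0,0,0],[0,0.006,0,0,0],[0,0.006,0,0,0]]';python3 -m creep '[[0,0.003,0,0,0],[0,0.006,0,0,0],[0,0.006,0,0,0]]'
```

```text
clock: 7.15
position: [0.5004, -0.0973, 0.0932]
ee_rot: [0.0, 0.993, -0.117, 0.0]
contact_force: [0.9, -0.6, -0.6]
width: 0.0001
gripper_force: 0.0
clock: 7.45
position: [0.5029, -0.0979, 0.093]
ee_rot: [0.0, 0.993, -0.117, 0.0]
contact_force: [1.1, -0.2, -0.4]
width: 0.0002
gripper_force: 0.0
clock: 7.75
position: [0.5059, -0.0986, 0.0929]
ee_rot: [0.0, 0.993, -0.117, 0.0]
contact_force: [-0.4, -0.8, 0.5]
width: -0.0
gripper_force: 0.0
```

```bash
python3 - <<'E'
from h import *
im=eyes.get_image("wrist");a=im["frame"][:,:,::-1]
s=eyes.get_image("scene")["frame"][:,:,::-1]
cv2.imwrite("pics/w5.png",np.vstack([cv2.resize(a[120:320,160:480],(640,400))[:300],cv2.resize(s[140:250,220:440],(600,300))[:, :].copy() if 0 else cv2.resize(s[140:240,220:433],(640,300))]))
p=fit([.578,-.115,-.22],["keyset","hood_lip","hood_hinge","key_knob"],tol=40)
print(eyes.get_image("wrist")["t"])
m=im;X=manip.get_state()["position"]+np.array([0,0,-.014]);c=m["R"]@X+m["t"];print("tip px",m["fx"]*c[0]/c[2]+m["cx"],m["fy"]*c[1]/c[2]+m["cy"])
E
```

```text
scene hood_lip [311.6 182.3] [-0.5  0.3]
scene hood_hinge [333.6 227.4] [-1.6 -0.7]
wrist keyset [314.   98.9] [-0.2 -0.2]
pose [ 0.5779 -0.1141 -0.3306]
[0.02221842 0.49315309 0.3999688 ]
tip px 316.0965387198773 230.82170981609949
```

View pics/w5.png

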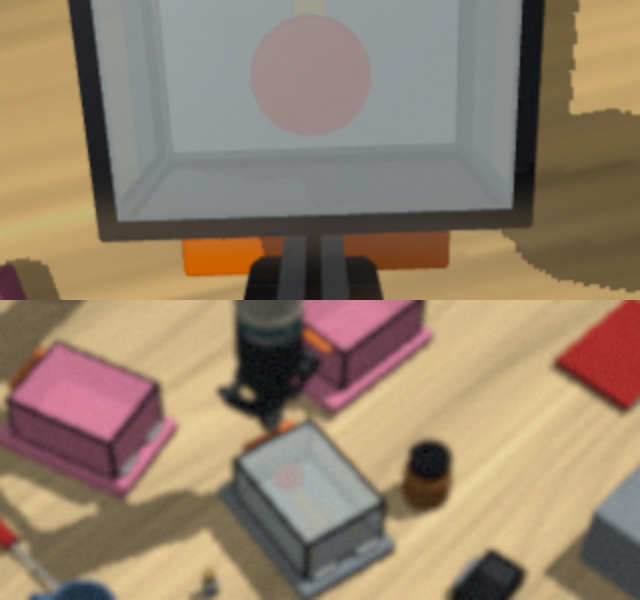

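```bash
python3 - <<'E'
from h import *
m=eyes.get_image("wrist");s=manip.get_state();o=-m["R"].T@m["t"]
print("cam",o.round(4),"tcp",s["position"].round(4))
def bp(px,z):
    d=m["R"].T@np.array([(px[0]-m["cx"])/m["fx"],(px[1]-m["cy"])/m["fy"],1]);return (o+d*(z-o[2])/d[2]).round(4)
u=np.array([np.cos(.22),-np.sin(.22)])
for n,px,z in(("lip edge",(317,255),.096),("hood front top",(317,239),.096),("tip",(316,238),.079),("knob",(315.5,157),.064)):
    q=bp(px,z);print(n,q,"ahead of tcp",((q[:2]-s["position"][:2])@u).round(4))
for col in(252,384):print(bp((col,257.5 if col<300 else 253),.096))
for d in eyes.regions_of("wrist","hood_lip")[:2]: print(d["bbox"],d["confidence"])
E
```

```text
cam [ 0.5708 -0.1142  0.2546] tcp [ 0.5056 -0.0985  0.0929]
lip edge [ 0.4984 -0.0973  0.096 ] ahead of tcp -0.0073
hood front top [ 0.5072 -0.0994  0.096 ] ahead of tcp 0.0017
tip [ 0.5011 -0.0974  0.079 ] ahead of tcp -0.0046
knob [ 0.5444 -0.1075  0.064 ] ahead of tcp 0.0398
[ 0.505  -0.0636  0.096 ]
[ 0.4913 -0.1318  0.096 ]
[178.9, 0.0, 440.5, 257.7] 0.88
[0.0, 279.6, 147.1, 400.0] 0.84
```

The camera sits on the +x side, so a finger covering the lip must be above it. The tips are higher than I expected. I'll back off, go 25 mm lower and feel forward again.

```bash
python3 -m creep '[[0,-0.04,0,-0.01,0],[0,-0.07,0,0,0],[0,-0.07,0,0.05,0],[0,-0.06,0,0.05,0],[0,-0.05,0,0.05,0],[0,-0.045,0,0.05,0],[0,-0.04,0,0.05,0],[0,-0.04,0,0.05,0]]'; python3 -m creep '[[0,0.005,0,0,0],[0,0.01,0,0,0],[0,0.01,0,0,0]]';python3 -m creep '[[0,0.005,0,0,0],[0,0.01,0,0,0],[0,0.01,0,0,0]]'
python3 - <<'E'
from h import *
im=eyes.get_image("wrist");a=im["frame"][:,:,::-1]
cv2.imwrite("pics/w6.png",a[100:300,140:500])
E
```

```text
clock: 9.55
position: [0.4869, -0.0941, 0.0683]
ee_rot: [0.0, 0.993, -0.117, 0.0]
contact_force: [0.4, -0.4, -0.0]
width: 0.0001
gripper_force: 0.0
clock: 9.85
position: [0.4874, -0.0939, 0.0675]
ee_rot: [-0.001, 0.993, -0.117, -0.004]
contact_force: [-6.6, 1.3, 5.8]
width: -0.0001
gripper_force: 3.6
clock: 10.15
position: [0.4873, -0.0937, 0.0671]
ee_rot: [-0.001, 0.993, -0.117, -0.009]
contact_force: [-15.1, 3.2, 10.9]
width: 0.0002
gripper_force: 7.7
```

View pics/w6.png

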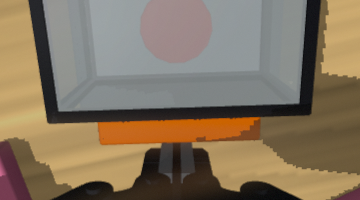

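```bash
python3 - <<'E'
from h import *
s=manip.get_state();R=Ro.from_quat(np.roll(s["ee_rot"],-1)).as_matrix()
print("tool F",(R.T@s["contact_force"]).round(2),"tool M",(R.T@s["moment"]).round(3),s["position"],s["qpos"].round(3))
im=eyes.get_image("scene")["frame"][:,:,::-1]
cv2.imwrite("pics/s7.png",cv2.resize(im[120:240,240:400],(800,600),interpolation=cv2.INTER_CUBIC))
E
python3 -m creep '[[0,-0.02,0,0,0],[0,-0.03,0,0,0],[0,-0.03,0,0,0]]'
python3 - <<'E'
from h import *
s=manip.get_state();R=Ro.from_quat(np.roll(s["ee_rot"],-1)).as_matrix()
print("tool F",(R.T@s["contact_force"]).round(2),"tool M",(R.T@s["moment"]).round(3),s["position"])
E
```

```text
tool F [-14.84  -0.15 -10.72] tool M [-0.081 -2.364 -0.022] [ 0.48736777 -0.09375269  0.06712533] [-0.329  0.299  1.875 -0.002  0.985  1.476]
clock: 10.55
position: [0.4814, -0.0927, 0.0681]
ee_rot: [0.0, 0.993, -0.117, 0.001]
contact_force: [0.5, -0.2, -0.5]
width: -0.0002
gripper_force: 0.0
tool F [0.56 0.08 0.5 ] tool M [-0.01   0.065  0.032] [ 0.48136569 -0.09272265  0.06811328]
```

View pics/s7.png

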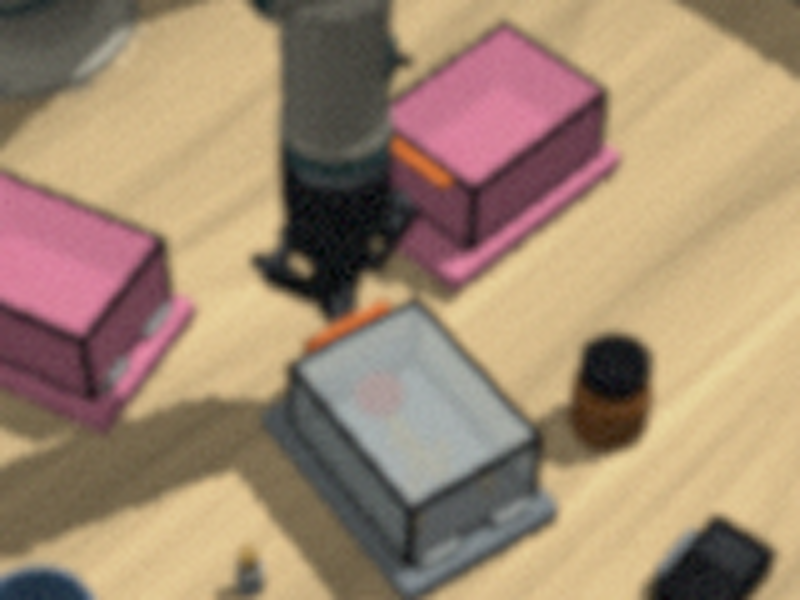

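```bash
python3 - <<'E'
from h import *
m=eyes.get_image("wrist");s=manip.get_state();R=Ro.from_quat(np.roll(s["ee_rot"],-1)).as_matrix()
print(m["fx"],m["fy"],m["cx"],m["cy"]);print("axes cam in tool",(m["R"]@R).round(3));o=-m["R"].T@m["t"]
print("cam in tool",(R.T@(o-s["position"])).round(4), "opt axis world",m["R"][2].round(3))
# project tool points: tip, pads
for q in([0,0,.014],[.011,0,.014],[-.011,0,.014],[.011,0,-.03],[0,0,0]):
    c=m["R"]@(s["position"]+R@np.array(q))+m["t"];print(q,(m["fx"]*c[0]/c[2]+m["cx"]).round(1),(m["fy"]*c[1]/c[2]+m["cy"]).round(1))
E
```

```text
327.9909601257101 327.9909601257101 316.2038622163944 198.8125037871384
axes cam in tool [[-0.001  1.    -0.   ]
 [-0.964 -0.001 -0.266]
 [-0.266 -0.     0.964]]
cam in tool [ 6.650e-02  1.000e-04 -1.615e-01] opt axis world [-0.257  0.062 -0.964]
[0, 0, 0.014] 316.2 229.3
[0.011, 0, 0.014] 316.2 210.8
[-0.011, 0, 0.014] 316.2 247.1
[0.011, 0, -0.03] 316.2 241.6
[0, 0, 0] 316.2 238.7
```

Pushing flat jams: friction at the lip plus the hinge geometry locks it. All the evidence (zero force at z=.093, contact at z=.067) says the tips only just reach the lip level there. I'll go 16 mm lower, touch lightly, then rise along the arc.

```bash
python3 -m creep '[[0,-0.015,0,0,0],[0,-0.015,0,0.032,0],[0,-0.015,0,0.032,0],[0,-0.005,0,0.032,0],[0,0.005,0,0.032,0],[0,0.009,0,0.032,0],[0,0.011,0,0.032,0],[0,0.013,0,0.032,0]]'; python3 -m creep '[[0,0.003,0,-0.003,0],[0,0.006,0,-0.009,0],[0,0.008,0,-0.015,0]]'
```

```text
clock: 11.4
position: [0.4874, -0.0942, 0.052]
ee_rot: [0.0, 0.993, -0.117, -0.0]
contact_force: [-2.1, 0.6, 0.3]
width: 0.0001
gripper_force: 1.0
clock: 11.7
position: [0.4903, -0.0948, 0.0593]
ee_rot: [-0.0, 0.993, -0.117, -0.001]
contact_force: [-3.4, -0.1, 1.1]
width: -0.0001
gripper_force: 1.9
```

```bash
python3 -m creep '[[0,0.007,0,-0.014,0],[0,0.015,0,-0.029,0],[0,0.024,0,-0.043,0],[0,0.033,0,-0.056,0],[0,0.043,0,-0.07,0],[0,0.044,0,-0.07,0]]'; python3 - <<'E'
from h import *
a=eyes.get_image("wrist")["frame"][:,:,::-1];b=eyes.get_image("scene")["frame"][:,:,::-1]
cv2.imwrite("pics/s8.png",np.hstack([cv2.resize(b[120:240,240:400],(400,300)),a[60:360,120:520]]))
E
```

```text
clock: 12.3
position: [0.5117, -0.0991, 0.096]
ee_rot: [-0.001, 0.993, -0.117, -0.001]
contact_force: [-8.7, 4.1, 6.4]
width: 0.0001
gripper_force: 4.5
```

View pics/s8.png

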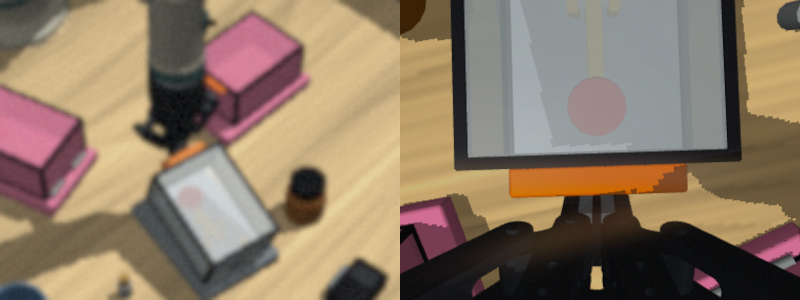

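```bash
python3 -m creep '[[0,0.005,0,-0.014,0],[0,0.018,0,-0.028,0],[0,0.030,0,-0.04,0],[0,0.043,0,-0.051,0],[0,0.056,0,-0.061,0],[0,0.070,0,-0.071,0],[0,0.084,0,-0.08,0],[0,0.098,0,-0.089,0]]'; python3 - <<'E'
from h import *
b=eyes.get_image("scene")["frame"][:,:,::-1];a=eyes.get_image("wrist")["frame"][:,:,::-1]
cv2.imwrite("pics/s9.png",np.hstack([cv2.resize(b[120:240,240:400],(400,300)),a[60:360,120:520]]))
E
```

```text
clock: 13.2
position: [0.5612, -0.1117, 0.1392]
ee_rot: [-0.0, 0.993, -0.117, -0.0]
contact_force: [-0.6, 0.5, 0.6]
width: 0.0
gripper_force: 0.9
```

View pics/s9.png

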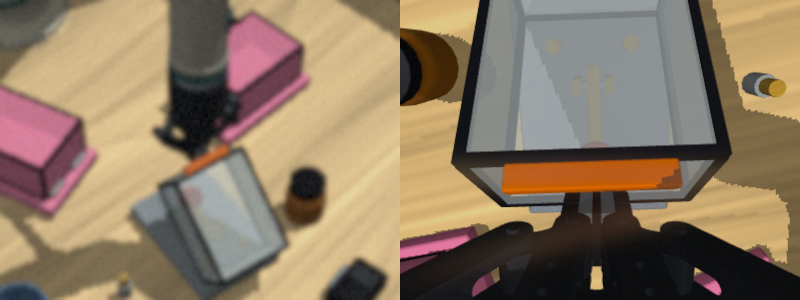

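The hood is about 0.65 rad open with the tips under the lip and the force is small. Carrying on along the arc.

```bash
python3 -m creep '[[0,0.015,0,-0.008,0],[0,0.031,0,-0.015,0],[0,0.047,0,-0.021,0],[0,0.064,0,-0.027,0],[0,0.080,0,-0.032,0],[0,0.097,0,-0.036,0],[0,0.110,0,-0.039,0]]'; python3 - <<'E'
from h import *
for c in("scene","wrist","top"):
    for l in("hood_lip","key_knob"): print(c,l,[(d["centre"],round(d["confidence"],2)) for d in eyes.place_of(c,l)])
def pr(c,X):
    m=eyes.get_image(c);q=m["R"]@np.array(X)+m["t"];return (m["fx"]*q[0]/q[2]+m["cx"]).round(1),(m["fy"]*q[1]/q[2]+m["cy"]).round(1)
for th in(.8,.9,1,1.1,1.2):
    x=-.162*np.cos(th)+.063*np.sin(th);z=.162*np.sin(th)+.063*np.cos(th)
    print(th,[pr(c,setpt([.5785,-.115,-.22],.08+x,0,.03+z)) for c in("scene","wrist")])
E
```

```text
clock: 14.0
position: [0.6167, -0.1231, 0.1629]
ee_rot: [-0.001, 0.993, -0.117, 0.003]
contact_force: [-3.0, 5.6, 17.0]
width: 0.0001
gripper_force: 8.3
scene hood_lip [([321.4, 182.0], 0.9), ([319.0, 154.0], 0.85), ([224.9, 162.8], 0.65), ([176.6, 254.3], 0.55), ([317.5, 213.4], 0.26)]
scene key_knob []
wrist hood_lip [([311.1, 248.7], 0.75)]
wrist key_knob []
top hood_lip [([359.8, 318.5], 0.97), ([483.4, 243.2], 0.8)]
top key_knob []
0.8 [(np.float64(324.1), np.float64(183.7)), (np.float64(317.7), np.float64(314.8))]
0.9 [(np.float64(327.0), np.float64(185.8)), (np.float64(317.2), np.float64(290.4))]
1 [(np.float64(330.0), np.float64(188.4)), (np.float64(316.6), np.float64(259.5))]
1.1 [(np.float64(333.0), np.float64(191.5)), (np.float64(315.9), np.float64(222.3))]
1.2 [(np.float64(336.2), np.float64(194.9)), (np.float64(315.1), np.float64(179.4))]
```

```bash
python3 -m creep '[[0,0,0,-0.006,0],[0,0,0,-0.008,0]]'; python3 - <<'E'
from h import *
b=eyes.get_image("scene")["frame"][:,:,::-1];a=eyes.get_image("wrist")["frame"][:,:,::-1]
cv2.imwrite("pics/s10.png",np.hstack([cv2.resize(b[120:240,240:400],(400,300)),a[100:400,120:520]]))
E
```

```text
clock: 15.0
position: [0.615, -0.1249, 0.1631]
ee_rot: [0.001, 0.993, -0.117, 0.001]
contact_force: [0.5, -0.1, -0.1]
width: 0.0
gripper_force: 0.1
```

View pics/s10.png

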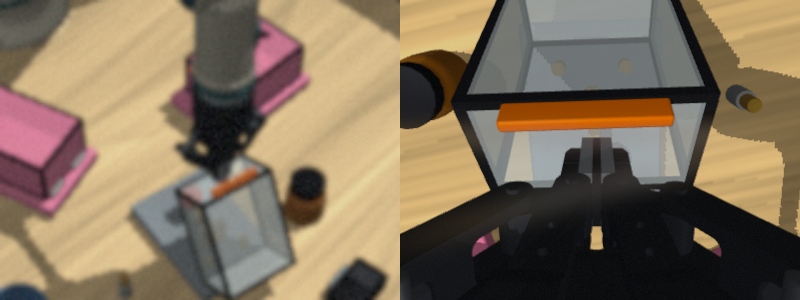

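The hood is now near its balance point. The lip spans rows 202–230 in the wrist view, just ahead of the tips. A gentle push rearward comes next.

```bash
python3 -m creep '[[0,0.012,0,-0.004,0],[0,0.024,0,-0.007,0],[0,0.036,0,-0.01,0],[0,0.048,0,-0.012,0],[0,0.06,0,-0.013,0],[0,0.072,0,-0.014,0]]'; python3 - <<'E'
from h import *
for c in("scene","wrist"):
    for l in("hood_lip","key_knob"): print(c,l,[(d["centre"],round(d["confidence"],2)) for d in eyes.place_of(c,l)])
E
```

```text
clock: 15.7
position: [0.6496, -0.133, 0.1692]
ee_rot: [0.0, 0.993, -0.117, -0.0]
contact_force: [-0.6, 0.0, -0.6]
width: 0.0001
gripper_force: 0.0
scene hood_lip [([175.1, 251.0], 0.89), ([321.6, 152.3], 0.87), ([335.7, 189.6], 0.82), ([223.3, 161.0], 0.73)]
scene key_knob [([283.6, 286.7], 0.4)]
wrist hood_lip [([305.4, 223.8], 0.93)]
wrist key_knob [([591.1, 35.9], 0.53)]
```

```bash
python3 -m creep '[[0,0.012,0,-0.002,0],[0,0.024,0,-0.003,0],[0,0.036,0,-0.003,0],[0,0.048,0,-0.003,0],[0,0.06,0,-0.002,0],[0,0.06,0,-0.002,0],[0,0.06,0,-0.002,0]]'; python3 - <<'E'
from h import *
for c in("scene","wrist"):
    for l in("hood_lip","key_knob"): print(c,l,[(d["centre"],round(d["confidence"],2)) for d in eyes.place_of(c,l)])
def pr(c,X):
    m=eyes.get_image(c);q=m["R"]@np.array(X)+m["t"];return (m["fx"]*q[0]/q[2]+m["cx"]).round(1),(m["fy"]*q[1]/q[2]+m["cy"]).round(1)
for th in(1.1,1.3,1.5,1.8):
    x=-.162*np.cos(th)+.063*np.sin(th);z=.162*np.sin(th)+.063*np.cos(th)
    print(th,[pr(c,setpt([.5785,-.115,-.22],.08+x,0,.03+z)) for c in("scene","wrist")])
E
```

```text
clock: 16.6
position: [0.6782, -0.1398, 0.1701]
ee_rot: [-0.0, 0.993, -0.117, -0.0]
contact_force: [-0.3, -0.5, 0.4]
width: -0.0003
gripper_force: 0.0
scene hood_lip [([175.1, 251.0], 0.89), ([321.6, 152.3], 0.87), ([335.7, 189.6], 0.82), ([223.3, 161.0], 0.73)]
scene key_knob [([283.6, 286.7], 0.4)]
wrist hood_lip [([305.4, 223.8], 0.93)]
wrist key_knob [([591.1, 35.9], 0.53)]
1.1 [(np.float64(333.0), np.float64(191.5)), (np.float64(312.4), np.float64(346.3))]
1.3 [(np.float64(339.3), np.float64(198.8)), (np.float64(310.9), np.float64(279.5))]
1.5 [(np.float64(345.5), np.float64(207.5)), (np.float64(309.5), np.float64(200.7))]
1.8 [(np.float64(353.9), np.float64(222.1)), (np.float64(308.3), np.float64(89.6))]
```

```bash
python3 - <<'E'
from h import *
for c in("scene","wrist"):
    eyes.get_image(c)
    for l in("hood_lip","key_knob","hood_hinge"): print(c,l,[(d["centre"],round(d["confidence"],2)) for d in eyes.place_of(c,l)])
E
```

```text
scene hood_lip [([227.1, 163.6], 0.97), ([356.5, 218.1], 0.93), ([174.1, 254.1], 0.93), ([319.2, 154.3], 0.65), ([332.7, 224.7], 0.39)]
scene key_knob [([316.6, 196.0], 0.62)]
scene hood_hinge [([350.9, 141.0], 0.82), ([149.3, 232.6], 0.81), ([250.5, 258.5], 0.72), ([333.6, 227.1], 0.65), ([264.3, 186.4], 0.63)]
wrist hood_lip [([299.5, 88.2], 0.83)]
wrist key_knob [([316.3, 332.0], 0.51)]
wrist hood_hinge []
```

The hood is fully open: lip at (356,218) in the scene view, which matches 1.8 rad. I'll retreat, then go above the knob.

```bash
python3 - <<'E'
from h import *
p=fit([.5785,-.115,-.22],["keyset","hood_hinge","key_knob"],("scene","wrist"),tol=40)
rows(setpt(p,-.035,0,.14));rows(setpt([.5785,-.115,-.22],-.035,0,.14))
E
```

```text
scene keyset [319.9 217. ] [ 1. -2.]
scene hood_hinge [334.2 226.5] [-0.7 -0.4]
scene key_knob [317.1 198.5] [-1.3 -0.8]
wrist key_knob [316.4 332.2] [ 0.1 -0.6]
pose [ 0.5778 -0.116  -0.2361]
at [ 0.6782 -0.1398  0.1704] -> [ 0.5438 -0.1078  0.14  ] row [-0.2764  0.0003  0.0608] tool x yaw -0.2345
at [ 0.6782 -0.1398  0.1704] -> [ 0.5443 -0.1074  0.14  ] row [-0.2755 -0.0008  0.0608] tool x yaw -0.2345
```

```bash
python3 -m creep '[[0,-0.09,0,0,0],[0,-0.18,0,0,0],[0,-0.276,0,0,0],[0,-0.276,0,0.05,0],[0,-0.276,0,0.1,0],[0,-0.276,0,0.13,0],[0,-0.276,0,0.13,0],[0,-0.276,0,0.13,0]]'; python3 - <<'E'
from h import *
m={c:eyes.get_image(c) for c in("scene","wrist")}
for c in m:
    for l in("hood_lip","key_knob"): print(c,l,[(d["centre"],round(d["confidence"],2)) for d in eyes.place_of(c,l)])
s=manip.get_state();print(s["position"],s["contact_force"])
for d in eyes.regions_of("wrist","key_knob")[:2]: print(d["bbox"],d["confidence"])
E
```

```text
clock: 18.8
position: [0.5443, -0.1078, 0.1057]
ee_rot: [0.0, 0.993, -0.117, 0.0]
contact_force: [-0.3, -0.1, 0.6]
width: -0.0001
gripper_force: 0.0
scene hood_lip [([227.8, 160.3], 0.97), ([356.2, 220.9], 0.81), ([176.3, 251.4], 0.66), ([359.4, 203.8], 0.26)]
scene key_knob [([316.7, 196.0], 0.43)]
wrist hood_lip []
wrist key_knob [([317.7, 218.5], 0.67)]
[ 0.54457328 -0.10787101  0.10612805] [ 0.21946221 -0.51355212  0.2187822 ]
[289.6, 98.5, 343.4, 232.8] 0.67
```

```bash
python3 -m creep '[[0,0,0,0.02,0],[0,0,0,0.036,0],[0,0,0,0.048,0],[0,0,0,0.056,0],[0,0,0,0.06,0],[0,0,0,0.06,0]]'|grep -E "pos|force";python3 -m creep '[[0,0,0,0.006,0],[0,0,0,0.012,0],[0,0,0,0.016,0],[0,0,0,0.016,0]]'|grep -E "pos|force";python3 -m creep '[[0,0,0,0.006,0],[0,0,0,0.012,0],[0,0,0,0.016,0],[0,0,0,0.016,0]]'|grep -E "pos|force"
```

```text
position: [0.5439, -0.1077, 0.075]
contact_force: [0.1, 0.4, -0.2]
gripper_force: 0.0
position: [0.5438, -0.1076, 0.0671]
contact_force: [0.3, -0.4, 0.2]
gripper_force: 0.0
position: [0.5437, -0.1076, 0.059]
contact_force: [-0.5, -0.8, 0.1]
gripper_force: 0.0
```

```bash
for i in 1; do :; done; python3 -m creep '[[0,0,0,0.008,0],[0,0,0,0.016,0],[0,0,0,0.024,0],[0,0,0,0.028,0],[0,0,0,0.028,0]]'|grep -E "pos|force";python3 -m creep '[[0,0,0,0.004,0],[0,0,0,0.008,0],[0,0,0,0.008,0]]'|grep -E "pos|force"
```

```text
position: [0.5435, -0.1076, 0.0451]
contact_force: [-0.7, -0.4, 2.2]
gripper_force: 0.9
position: [0.543, -0.1075, 0.0415]
contact_force: [-3.7, 0.1, 6.4]
gripper_force: 3.1
```

```bash
python3 -m creep '[[0,0,0,0.003,0],[0,0,0,0.006,0],[0,0,0,0.006,0],[0,0,0,0.006,0]]';  python3 - <<'E'
from h import *
s=manip.get_state();print(s["position"],s["contact_force"])
E
```

```text
clock: 21.75
position: [0.543, -0.1075, 0.0405]
ee_rot: [0.0, 0.993, -0.117, -0.001]
contact_force: [-7.3, 0.9, 17.3]
width: -0.0003
gripper_force: 8.9
[ 0.54295164 -0.10746412  0.04049066] [-7.27547429  0.88761136 17.27495684]
```

It's at the stop (stiff rise to 17 N). I'll ease a little, hold briefly, then lift straight off.

```bash
python3 -m creep '[[0,0,0,-0.002,0],[0,0,0,-0.002,0],[0,0,0,-0.002,0]]'; python3 -m creep '[[0,0,0,-0.01,0],[0,0,0,-0.02,0],[0,0,0,-0.04,0],[0,0,0,-0.08,0],[0,0,0,-0.16,0],[0,0,0,-0.24,0],[0,-0.05,0,-0.28,0],[0,-0.1,0,-0.28,0],[0,-0.1,0,-0.28,0],[0,-0.1,0,-0.28,0]]'; python3 - <<'E'
from h import *
p=fit([.578,-.1155,-.23],["keyset","hood_hinge","key_knob"],tol=40)
for l in("mug","jar","plug","screwdriver","handmic","meter","logbook","hood_lip"): print(l,[(c,eyes.place_of(c,l)[:2] and [d["centre"] for d in eyes.place_of(c,l)][:2]) for c in("scene","top")])
print(manip.get_state()["contact_force"])
E
```

```text
clock: 22.05
position: [0.5429, -0.1075, 0.0408]
ee_rot: [0.0, 0.993, -0.117, -0.001]
contact_force: [-6.4, 0.8, 13.0]
width: -0.0
gripper_force: 6.6
clock: 23.05
position: [0.4956, -0.0961, 0.1799]
ee_rot: [0.0, 0.993, -0.117, 0.001]
contact_force: [1.0, -1.3, 0.2]
width: 0.0001
gripper_force: 0.0
scene keyset [319.4 217.2] [ 2.2 -2.1]
scene hood_hinge [336.7 227.8] [-1.5 -2.2]
scene key_knob [317.  197.8] [-1.   0.2]
wrist keyset [314.3  89. ] [0.1 0.4]
wrist key_knob [316.5 130.3] [-0.1 -0.9]
pose [ 0.5796 -0.1147 -0.1807]
mug [('scene', [[249.9, 258.2]]), ('top', [[404.9, 210.6]])]
jar [('scene', [[359.7, 204.8]]), ('top', [[273.7, 176.2], [284.3, 132.8]])]
plug [('scene', [[287.8, 233.3]]), ('top', [[355.9, 201.1], [402.1, 163.2]])]
screwdriver [('scene', [[223.8, 221.2]]), ('top', [[400.2, 262.3]])]
handmic [('scene', [[380.1, 242.7]]), ('top', [[291.1, 131.2]])]
meter [('scene', [[286.5, 284.5]]), ('top', [[400.1, 162.7]])]
logbook [('scene', [[429.5, 157.3]]), ('top', [[159.5, 166.4]])]
hood_lip [('scene', [[323.5, 153.2], [226.6, 162.9]]), ('top', [[478.3, 246.4], [261.9, 244.2]])]
[-1.2110409  -0.90027638 -0.478805  ]
```

```bash
python3 - <<'E'
from h import *
eyes.get_image("scene");L=[d["centre"] for d in eyes.place_of("scene","hood_lip")];print(L)
if any(np.linalg.norm(np.array(l)-[356,220])<6 for l in L): print(manip.sign_off())
E
```

```text
[[226.4, 161.6], [177.1, 249.8], [318.9, 153.3], [356.3, 220.6]]
the job is handed in; nothing more can be done
None
```

I swung the hood open past its balance point and it stays open; I then pressed the red key knob to its stop, held it about half a second and released it. I handed the job in at about 25 s. An early, failed push on the lip reached about 15 N, over the 10 N that can slide the set, but I saw no sign that it or anything else moved.

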